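# Free the red wrench from its sprung display cradle

## Robot

A 6-joint arm with a two-finger parallel gripper is mounted at the origin on the work surface. World frame = base frame: x ahead of the robot, y to its left, z up, the work surface at z = 0. Lengths are in m, angles in degrees, forces in N, time in s.
With the tool pointing down it reaches from about 0.4 to 0.825 m from the base axis. Payload 7 kg.
Tool frame: the origin (TCP) lies on the centre line of the jaws, within the pads' length; the fingertips stand r.tip_reach ahead of it and the grasp point (between the pads) is the TCP (r.tip_reach is the distance from the TCP to the fingertips, in m); z points along the fingers, y is the line along which they close (so a half turn about z gives the same grasp; the last joint's range is limited). The gripper opens to 88 mm and grips with 3 to 60 N. Pads are 19 mm wide; open, the fingers measure 130 mm over their backs; the gripper's body (78 mm by 193 mm) begins 47 mm behind the grasp point.
Start: joints at [-49.211, 20.546, 0.682, 0, -70.136, -16.507], TCP at [0.278, -0.615, 0.246] pointing down, gripper open.
Joint ranges: [-176.03, 176.03], [-82.01, 121.73], [-58.28, 71.71], [-173.87, 95.51], [-174.79, -0.11], [-173.66, 173.66]. Speed limits (degrees/s): [136.94, 136.94, 172.46, 180, 180, 180].

## Interface

Orientations are given as [roll, pitch, yaw] about the fixed x, y, z axes, in that order (R = Rz(yaw) Ry(pitch) Rx(roll)).
In Python, from plant import sensors, cams, r gives the robot as it stands.
- The arm moves only by the tool drive_tool, never from a script. Its argument "rows" is a list of rows, each an object of numbers: "fingers": the gripper's target within -1 to 1 (fully open at 1, half-way at 0, shut at -1); "x", "y", "z": the shift along the tool's x, y, z in m; "spin": the turn about the tool's z in rad. A call has 1 to 10 rows; each row is the pose to reach, as a shift and turn from the pose commanded when the call began, along the tool's axes at that moment; what a row does not reach only later rows make up. A row lasts 1/8 s, in which the tool goes at most 62.5 mm and 10.7 degrees, less where a joint would pass 70% of its speed; a pose out of reach is approached as far as the arm can. A call with a gripper value outside its range is refused whole. The fingers move at their own pace and stop on an object; "newtons" is the grip in N (left out, the last holds). Time passes only in rows, so rows that repeat a pose let the fingers close. It gives the time, the measured TCP pose, the force, the opening and the grip force at its end, in the units of the state.
- sensors.get_state(): the state, without advancing time (a new reading comes with each control period).
- cams.capture(name): name is "scene" or "top" or "wrist"; returns a dict with "pixels" (400x640x3 uint8, red, green, blue), "intrinsics" (3x3 intrinsics, pixels), "eye" and "orientation" of the camera in the world; the wrist camera has in their place "T_tool_cam" (4x4, takes a point from camera to tool coordinates, whose origin is the TCP and whose axes are the flange's). Camera axes: x right, y up, looking along -z (the intrinsics and any distortion apply to the point x, -y, -z); pixel columns grow to the right and rows downward; lengths in m; the calibration is good to about 2 mm. A picture is of the moment at which its call begins: read the wrist's pose just before it. There is no depth.
- r.close_job(): hands the job in; it is judged then, once.
The state is a dict: "time_s": time; "joints": joint angles; "qd": joint speeds; "joint_torque": joint torques, N m; "tcp_pos": TCP position; "eef_rot": TCP orientation; "contact_force": force on the tool from outside, world axes, zero at the start; "moment": the same for the moment, N m; "gripper_width": finger opening in m; "gripper_force": force on a finger pad.
Only numpy, scipy, OpenCV 4.12 (cv2) and the standard library are available. Lean on these libraries where they do the work, as an engineer would, in place of code of your own. Each camera call takes 0.05 s, during which the arm holds its last target. There are 200 camera calls.

## Task

A customer has chosen the adjustable wrench with the red handle. Swing the sprung hold-down finger up off it by its yellow knob until the finger stays standing (leave it so), and only then take the wrench out of its cradle and lay it flat in the shallow white tray, same side up, setting it down rather than dropping it. Leave the blue-handled wrench where it lies.

Things in the scene. Friction and masses are not known exactly. Their poses are not given: they have to be found in the camera images.
- red_wrench_mid (a point): Adjustable wrench, red handle, steel head, 200 mm long, about 0.26 kg, lying under the finger. Point: mid-length, half-way up the handle, 9 mm above its underside (20 mm above the table at the start). x points to the head, z up. Handle from x = -100 to +25 mm, 24 wide, 18 tall: grip it across at the point, where it balances. Head x = 48 to 100, 44 wide, 16 tall.
- red_knob (a point): Middle of the yellow knob on the steel finger over the red wrench: cylinder 18 mm diameter, 26 long along its y, axis 74 mm above the table when closed; pinch its two ends from above. A 10 mm stalk joins it to the finger's 16 mm wide bar, whose top is 28 mm below the point. The frame turns with the finger; closed: x along the wrench towards its head, z up.
- red_hinge (a point): Hinge of that finger, on the dark wood cradle past the wrench's head; axis y. When closed it is 90 mm along x and 31 mm below the knob. A spring presses the finger shut, 4 N at the knob, fading to none at 0.8 rad of lift; beyond, it swings on to a stop at 1.65 rad and stays. Cradle: 18 mm wide rib under the handle, then a 90 mm wide block, both 20 high; 9 mm cheeks by the head.
- tray_in (a point): Shallow white tray, fixed, 270 mm long (x), 150 mm wide (y) outside, walls 4 mm thick, top 22 mm above the table. Point: centre of its inner floor, 4 mm above the table; z up.
- blue_wrench_mid (a point): The same wrench with a blue handle, in an identical cradle with its own finger and yellow knob: not wanted. Same point and axes as the red one.
Mind the look-alikes: they are no part of the job. Of the things that look like the part that bears red_wrench_mid, the smaller one is meant.

How it is judged:
By the outcome, as a careful person would: the job done as asked, in the order asked, and still so for the second after the job is handed in, with the robot touching nothing.
It also fails if it takes over 56 s, if anything falls off the work surface, if the arm or the gripper's body presses on something with over 40 N, if the wrist force passes 120 N, or if a joint passes its speed limit or range.

## Working session

There is one attempt and no reset: what is moved stays moved. The work goes in short steps, Python scripts to look and compute and a tool call to move; the robot and the scene stay as the last step left them, time stands still between calls to the robot, and variables do not carry over. Pictures are saved under pics/ and viewed, at most 10 in all, crops included, and the job is handed in when it is done.

Besides the shell and the picture viewer there is one more tool, called as name([rows], argument=value, ...), one row to a line, values as JSON. drive_tool: Moves the arm, as the interface text tells. Its arguments: {"type":"object","properties":{"rows":{"type":"array"},"newtons":{"type":"number"}},"required":["rows"]}

```bash
mkdir -p pics; ls; python3 - <<'E'
from plant import sensors,cams,r
import cv2,numpy as np
print(sensors.get_state(), r.tip_reach)
for n in("scene","top"):
    c=cams.capture(n); cv2.imwrite(f"pics/{n}0.png",c["pixels"][:,:,::-1])
    print(n,{k:(v.tolist() if hasattr(v,'tolist') else v) for k,v in c.items() if k!="pixels"})
E
```

```text
pics
{'time_s': 0.0, 'joints': array([-4.92122225e+01,  2.05893279e+01,  6.33969126e-01, -1.80832210e-02,
       -7.01362715e+01, -1.65063784e+01]), 'qd': array([-0.03836903, -0.02427241,  0.03402336,  0.01741933, -0.05784367,
       -0.10961749]), 'joint_torque': array([ 8.46180901e-04, -5.82716203e+01,  2.93065381e+01,  6.99698389e+00,
        6.93502690e-03, -1.27570288e-04]), 'tcp_pos': array([ 0.2773466 , -0.61488936,  0.24465434]), 'eef_rot': array([ 1.79907316e+02, -9.73744149e-03, -1.55724751e+02]), 'contact_force': array([ 0.49741875, -0.42580829,  0.53070951]), 'moment': array([-0.03623011,  0.00276874,  0.03326508]), 'gripper_force': 0.0, 'gripper_width': 0.08755893851705793} 0.019
scene {'intrinsics': [[470.3196951673763, 0.0, 312.1322297625271], [0.0, 470.3196951673763, 195.66738130480903], [0.0, 0.0, 1.0]], 'eye': [1.1145396432995578, -0.010497826557979005, 1.0111443740385202], 'orientation': [35.758017099444075, 0.859775437382232, 82.02849375797697]}
top {'intrinsics': [[440.2790605267931, 0.0, 313.10829619242736], [0.0, 440.2790605267931, 195.91802919443683], [0.0, 0.0, 1.0]], 'eye': [0.41897561484120494, 0.04340548579995226, 1.280151044332268], 'orientation': [2.113945883376974, -0.4127183626575663, -90.1731855879846]}
```

View pics/top0.png

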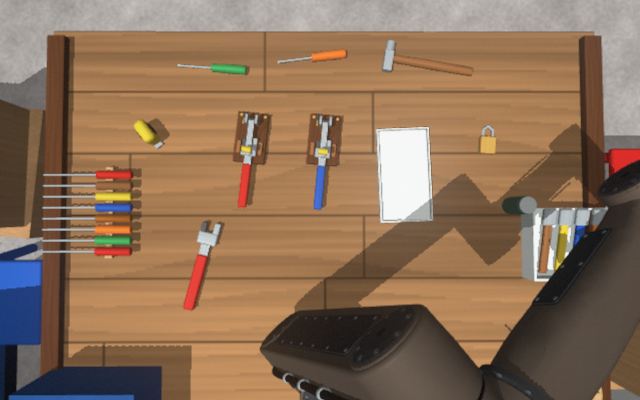

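View pics/scene0.png

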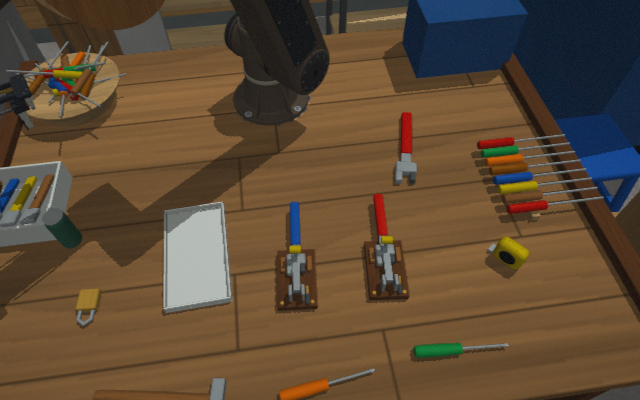

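The top view shows these look-alikes: the red wrench in its cradle at (247,160), a larger loose red wrench at (203,265), and the blue wrench in its cradle at (323,160). I choose the one in the cradle, which is smaller and under a finger. The white tray is at (404,174). Next I'll check that choice in close crops.

```bash
python3 - <<'E'
import cv2,numpy as np
a=cv2.imread("pics/top0.png")[100:220,225:285]; b=cv2.imread("pics/scene0.png")[185:305,355:415]
f=lambda i:cv2.resize(i,None,fx=5,fy=5,interpolation=cv2.INTER_CUBIC)
cv2.imwrite("pics/crop0.png",np.hstack([f(a),f(b)]))
E
```

```text
(no output)
```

View pics/crop0.png

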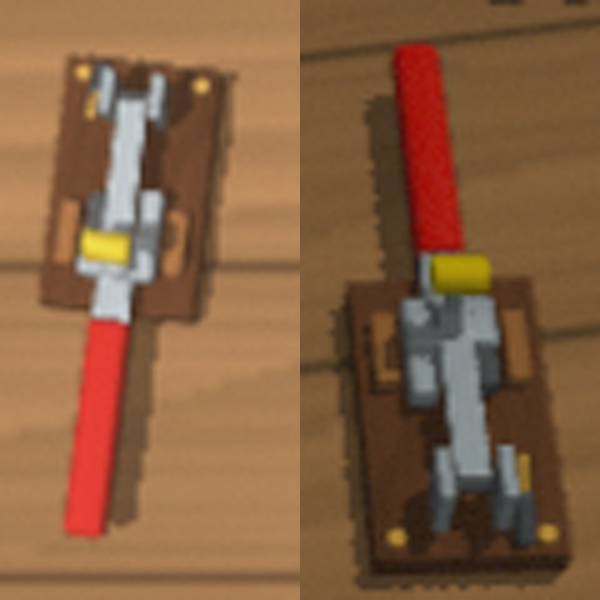

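The crop confirms it: red handle lying under the steel finger, with the yellow knob at about (246,149) in top and (387,240) in scene. Now to measure.

```bash
cat > h.py <<'E'
import numpy as np
from scipy.spatial.transform import Rotation as R
C={"scene":([470.32,312.13,195.67],[1.11454,-.0105,1.01114],[35.758,.8598,82.0285]),
"top":([440.279,313.108,195.918],[.418976,.043405,1.280151],[2.11395,-.41272,-90.17319])}
def ray(cam,u,v):
    (f,cx,cy),e,o=C[cam]
    return np.array(e),R.from_euler("xyz",o,degrees=True).apply([(u-cx)/f,-(v-cy)/f,-1])
def at(cam,u,v,z):
    e,d=ray(cam,u,v); return e+d*(z-e[2])/d[2]
E
python3 - <<'E'
from h import *
np.set_printoptions(precision=4,suppress=True)
c=lambda x,y:("top",225+x/5-.4,100+y/5-.4)
s=lambda x,y:("scene",355+(x-300)/5-.4,185+y/5-.4)
for n,a,b,z in[("knob",c(106,246),s(461,273),.078),("tail",c(85,534),s(416,47),.029),("front",c(110,321),s(437,250),.029),
 ("clevis",c(128,97),s(473,472),.045)]:
    p,q=at(*a,z),at(*b,z); print(n,p,q,np.linalg.norm(p-q))
t=at(*c(85,534),.029);f=at(*c(110,321),.029);print("len",np.linalg.norm(f-t),np.degrees(np.arctan2(*(f-t)[1::-1])))
for u,v in[(377,129),(428.5,127.5),(432,219),(381.5,221.5)]: print("traytop",at("top",u,v,.022))
for u,v in[(163.5,207),(226,204),(230,299),(167,310)]: print("trayscene",at("scene",u,v,.022))
E
```

```text
knob [0.593  0.2187 0.078 ] [0.594  0.2206 0.078 ] 0.0022086636140900198
tail [0.4359 0.2373 0.029 ] [0.432  0.2409 0.029 ] 0.005311410197445374
front [0.5572 0.2234 0.029 ] [0.5524 0.2243 0.029 ] 0.004887386173972936
clevis [0.6823 0.2113 0.045 ] [0.6769 0.2104 0.045 ] 0.005414288348604488
len 0.12206364346330485 -6.522636696787962
traytop [ 0.6577 -0.1503  0.022 ]
traytop [ 0.6618 -0.2989  0.022 ]
traytop [ 0.3984 -0.3056  0.022 ]
traytop [ 0.3917 -0.161   0.022 ]
trayscene [ 0.3855 -0.308   0.022 ]
trayscene [ 0.4001 -0.1488  0.022 ]
trayscene [ 0.6625 -0.1483  0.022 ]
trayscene [ 0.6682 -0.2879  0.022 ]
```

```bash
cat >> h.py <<'E'
def shift(pos,yaw):
    from plant import sensors
    s=sensors.get_state(); M=R.from_euler("xyz",s["eef_rot"],degrees=True)
    d=M.inv().apply(np.array(pos)-s["tcp_pos"])
    sp=-((yaw-s["eef_rot"][2]+180)%360-180)
    print("t",s["time_s"],"xyz",d.round(4),"spin",round(np.radians(sp),4),"rot",s["eef_rot"].round(2))
E
python3 -c "
from h import *
shift([.57,.222,.25],-6.3)"
```

```text
t 0.1 xyz [-0.6108  0.6426 -0.0044] spin -2.6079 rot [ 1.7991e+02 -1.0000e-02 -1.5572e+02]
```

drive_tool([
  {"x":-0.04,"y":0.043,"spin":-0.17},
  {"x":-0.08,"y":0.085,"spin":-0.35},
  {"x":-0.12,"y":0.127,"spin":-0.53},
  {"x":-0.16,"y":0.17,"spin":-0.71},
  {"x":-0.2,"y":0.212,"spin":-0.89},
  {"x":-0.24,"y":0.254,"spin":-1.07},
  {"x":-0.28,"y":0.296,"spin":-1.25},
  {"x":-0.32,"y":0.338,"spin":-1.43},
  {"x":-0.36,"y":0.38,"spin":-1.61},
  {"x":-0.4,"y":0.422,"spin":-1.78},
])

```text
invalid input
```

```bash
python3 -c "
from h import *
shift([.57,.222,.25],-6.3)"
```

```text
t 0.1 xyz [-0.6108  0.6426 -0.0044] spin -2.6079 rot [ 1.7991e+02 -1.0000e-02 -1.5572e+02]
```

drive_tool([
  {"fingers":1,"x":-0.04,"y":0.043,"z":0,"spin":-0.17},
  {"fingers":1,"x":-0.08,"y":0.085,"z":0,"spin":-0.35},
  {"fingers":1,"x":-0.12,"y":0.127,"z":0,"spin":-0.53},
  {"fingers":1,"x":-0.16,"y":0.17,"z":0,"spin":-0.71},
  {"fingers":1,"x":-0.2,"y":0.212,"z":0,"spin":-0.89},
  {"fingers":1,"x":-0.24,"y":0.254,"z":0,"spin":-1.07},
  {"fingers":1,"x":-0.28,"y":0.296,"z":0,"spin":-1.25},
  {"fingers":1,"x":-0.32,"y":0.338,"z":0,"spin":-1.43},
  {"fingers":1,"x":-0.36,"y":0.38,"z":0,"spin":-1.61},
  {"fingers":1,"x":-0.4,"y":0.422,"z":0,"spin":-1.78},
])

```text
time_s: 1.35
tcp_pos: [0.4687, -0.0642, 0.2457]
eef_rot: [-180.0, -0.0, -53.4]
contact_force: [1.6, -0.8, 0.5]
gripper_width: 0.0875
gripper_force: 0.0
```

```bash
python3 -c "
from h import *
shift([.57,.222,.25],-6.3)"
```

```text
t 1.35 xyz [-0.1693 -0.252  -0.0043] spin -0.8218 rot [-179.98   -0.    -53.39]
```

drive_tool([
  {"fingers":1,"x":-0.03,"y":-0.045,"z":0,"spin":-0.15},
  {"fingers":1,"x":-0.06,"y":-0.09,"z":0,"spin":-0.3},
  {"fingers":1,"x":-0.09,"y":-0.135,"z":0,"spin":-0.45},
  {"fingers":1,"x":-0.12,"y":-0.18,"z":0,"spin":-0.6},
  {"fingers":1,"x":-0.15,"y":-0.22,"z":0,"spin":-0.75},
  {"fingers":1,"x":-0.168,"y":-0.25,"z":0,"spin":-0.82},
  {"fingers":1,"x":-0.168,"y":-0.25,"z":0,"spin":-0.82},
  {"fingers":1,"x":-0.168,"y":-0.25,"z":0,"spin":-0.82},
])

```text
time_s: 2.35
tcp_pos: [0.5703, 0.2168, 0.245]
eef_rot: [180.0, 0.1, -6.8]
contact_force: [0.1, -1.7, 0.3]
gripper_width: 0.0871
gripper_force: 0.0
```

```bash
python3 - <<'E'
from h import *
from plant import cams,sensors
import cv2
shift([.5935,.2195,.12],-6.3)
s=sensors.get_state(); print(s["tcp_pos"],s["joints"].round(1))
c=cams.capture("wrist"); cv2.imwrite("pics/w0.png",c["pixels"][:,:,::-1])
print(c["intrinsics"].tolist(),c["T_tool_cam"].round(5).tolist(),[k for k in c])
E
```

```text
t 2.35 xyz [ 0.0228 -0.0055  0.1249] spin -0.0085 rot [ 1.7995e+02  6.0000e-02 -6.7900e+00]
[0.57033598 0.2168229  0.24497441] [ 39.1  14.6  -7.9  -0.  -67.6  44.1]
[[294.6394137207575, 0.0, 314.87188340291453], [0.0, 294.6394137207575, 198.02858164394655], [0.0, 0.0, 1.0]] [[-0.00015, 0.95399, 0.29984, 0.08141], [1.0, 0.00014, 4e-05, -0.00024], [-1e-05, 0.29984, -0.95399, -0.13869], [0.0, 0.0, 0.0, 1.0]] ['pixels', 'intrinsics', 'T_tool_cam']
```

View pics/w0.png

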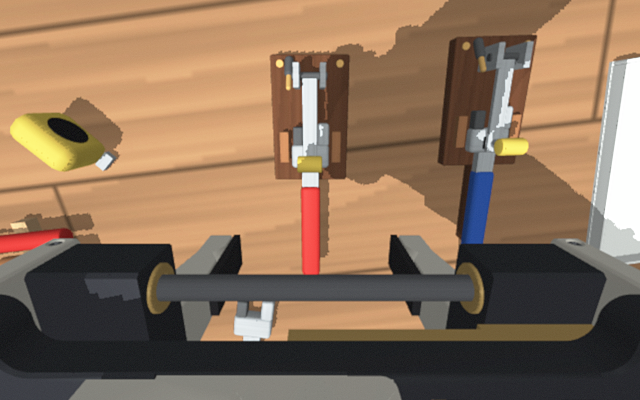

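The wrist view shows the red wrench running straight down the image: knob at (310,164), handle front at (311,187), finger bar from (312,82) to (311,150). I'll convert those to positions.

```bash
cat >> h.py <<'E'
T=np.array([[-0.00015,0.95399,0.29984,0.08141],[1,.00014,4e-5,-.00024],[-1e-5,.29984,-.95399,-.13869]])
def wat(u,v,z,pos,rot):
    d=T[:,:3]@np.array([(u-314.872)/294.64,-(v-198.03)/294.64,-1])
    M=R.from_euler("xyz",rot,degrees=True); d=M.apply(d); e=M.apply(T[:,3])+pos
    return e+d*(z-e[2])/d[2]
E
python3 - <<'E'
from h import *
import cv2
P,Q=[.57034,.21682,.24497],[179.95,.06,-6.79]
for n,u,v,z in[("knob",310.5,164,.079),("front",311,187,.029),("h270",311,262,.029),("bar",311,82,.05),("bolt1",280,63,.02),("bolt2",340,63,.02)]: print(n,wat(u,v,z,P,Q).round(4))
i=cv2.imread("pics/w0.png"); cv2.imwrite("pics/w0c.png",cv2.resize(i[45:285,230:390],None,fx=2.5*2/2,fy=2.5,interpolation=cv2.INTER_CUBIC)[:600])
h=i.astype(int); m=(h[...,2]>150)&(h[...,1]<90)&(h[...,0]<90); m[:, :290]=0;m[:,340:]=0
for v in range(185,275,10):
    k=np.where(m[v])[0]
    if len(k): print(v,k.min(),k.max(),wat((k.min()+k.max())/2,v,.026,P,Q).round(4))
y=(h[...,2]>120)&(h[...,1]>100)&(h[...,0]<90);y[:, :290]=0;y[:,340:]=0;y[:140]=0;y[185:]=0
k=np.argwhere(y);print(k.min(0),k.max(0),k.mean(0))
E
```

```text
knob [0.5935 0.2188 0.079 ]
front [0.5552 0.2236 0.029 ]
h270 [0.4507 0.2364 0.029 ]
bar [0.6749 0.2086 0.05  ]
bolt1 [0.701 0.241 0.02 ]
bolt2 [0.693  0.1736 0.02  ]
195 301 319 [0.5441 0.2262 0.026 ]
205 302 319 [0.5307 0.2273 0.026 ]
215 302 319 [0.5171 0.2289 0.026 ]
225 302 319 [0.5032 0.2307 0.026 ]
235 302 319 [0.489  0.2324 0.026 ]
245 302 319 [0.4745 0.2342 0.026 ]
255 302 319 [0.4596 0.236  0.026 ]
265 302 319 [0.4444 0.2379 0.026 ]
[156 292] [184 336] [165.34837093 310.50877193]
```

drive_tool([
  {"fingers":1,"x":0.01,"y":-0.003,"z":0.04,"spin":0},
  {"fingers":1,"x":0.023,"y":-0.005,"z":0.08,"spin":0},
  {"fingers":1,"x":0.023,"y":-0.005,"z":0.11,"spin":0},
  {"fingers":1,"x":0.023,"y":-0.005,"z":0.13,"spin":0},
  {"fingers":1,"x":0.023,"y":-0.005,"z":0.15,"spin":0},
  {"fingers":1,"x":0.023,"y":-0.005,"z":0.165,"spin":0},
  {"fingers":1,"x":0.023,"y":-0.005,"z":0.172,"spin":0},
  {"fingers":1,"x":0.023,"y":-0.005,"z":0.172,"spin":0},
])

```text
time_s: 3.4
tcp_pos: [0.5942, 0.2192, 0.0735]
eef_rot: [180.0, 0.0, -6.8]
contact_force: [0.7, -0.0, 0.1]
gripper_width: 0.0875
gripper_force: 0.0
```

```bash
python3 - <<'E'
from h import *
shift([.5935,.219,.073],-6.8)
from plant import cams
import cv2
c=cams.capture("wrist"); cv2.imwrite("pics/w1.png",c["pixels"][:,:,::-1])
E
```

```text
t 3.4 xyz [-0.0007  0.0003  0.0005] spin 0.0005 rot [ 1.7999e+02  1.0000e-02 -6.7700e+00]
```

View pics/w1.png

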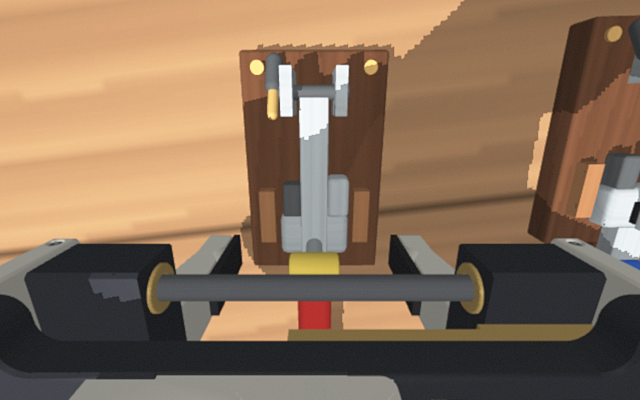

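The knob at (314,264) is centred between the open fingers, so I'll pinch it.

drive_tool([
  {"fingers":-1,"x":0,"y":0,"z":0,"spin":0},
  {"fingers":-1,"x":0,"y":0,"z":0,"spin":0},
  {"fingers":-1,"x":0,"y":0,"z":0,"spin":0},
  {"fingers":-1,"x":0,"y":0,"z":0,"spin":0},
  {"fingers":-1,"x":0,"y":0,"z":0,"spin":0},
  {"fingers":-1,"x":0,"y":0,"z":0,"spin":0},
  {"fingers":-1,"x":0,"y":0,"z":0,"spin":0},
  {"fingers":-1,"x":0,"y":0,"z":0,"spin":0},
], newtons=20)

```text
time_s: 4.45
tcp_pos: [0.5943, 0.2199, 0.0735]
eef_rot: [-180.0, -0.0, -6.7]
contact_force: [-0.0, 2.9, -1.1]
gripper_width: 0.0257
gripper_force: 20.0
```

```bash
python3 - <<'E'
import numpy as np
r=np.hypot(90,31);a0=np.arctan2(31,90)
for i in range(1,20):
    t=.075*i
    print(i,round(t,3),round(90-r*np.cos(a0+t),1),round(r*np.sin(a0+t)-31,1))
E
```

```text
1 0.075 2.6 6.7
2 0.15 5.6 13.1
3 0.225 9.2 19.3
4 0.3 13.2 25.2
5 0.375 17.6 30.8
6 0.45 22.4 36.1
7 0.525 27.7 40.9
8 0.6 33.2 45.4
9 0.675 39.1 49.4
10 0.75 45.3 53.0
11 0.825 51.7 56.1
12 0.9 58.3 58.8
13 0.975 65.2 60.9
14 1.05 72.1 62.5
15 1.125 79.2 63.6
16 1.2 86.3 64.1
17 1.275 93.4 64.1
18 1.35 100.5 63.6
19 1.425 107.6 62.5
```

Gripped at 26 mm, which matches the knob. Now I'll swing it along the arc.

drive_tool([
  {"fingers":-1,"x":0.003,"y":0,"z":-0.007,"spin":0},
  {"fingers":-1,"x":0.006,"y":0,"z":-0.013,"spin":0},
  {"fingers":-1,"x":0.009,"y":0,"z":-0.019,"spin":0},
  {"fingers":-1,"x":0.013,"y":0,"z":-0.025,"spin":0},
  {"fingers":-1,"x":0.018,"y":0,"z":-0.031,"spin":0},
  {"fingers":-1,"x":0.022,"y":0,"z":-0.036,"spin":0},
  {"fingers":-1,"x":0.028,"y":0,"z":-0.041,"spin":0},
  {"fingers":-1,"x":0.033,"y":0,"z":-0.045,"spin":0},
  {"fingers":-1,"x":0.039,"y":0,"z":-0.049,"spin":0},
  {"fingers":-1,"x":0.045,"y":0,"z":-0.053,"spin":0},
])

```text
time_s: 5.7
tcp_pos: [0.6387, 0.2147, 0.1266]
eef_rot: [-180.0, 0.0, -6.7]
contact_force: [-0.9, 4.9, -5.3]
gripper_width: 0.0258
gripper_force: 20.0
```

drive_tool([
  {"fingers":-1,"x":0.006,"y":0,"z":-0.003,"spin":0},
  {"fingers":-1,"x":0.013,"y":0,"z":-0.006,"spin":0},
  {"fingers":-1,"x":0.02,"y":0,"z":-0.008,"spin":0},
  {"fingers":-1,"x":0.027,"y":0,"z":-0.0095,"spin":0},
  {"fingers":-1,"x":0.034,"y":0,"z":-0.0105,"spin":0},
  {"fingers":-1,"x":0.041,"y":0,"z":-0.011,"spin":0},
  {"fingers":-1,"x":0.048,"y":0,"z":-0.011,"spin":0},
  {"fingers":-1,"x":0.055,"y":0,"z":-0.0105,"spin":0},
  {"fingers":-1,"x":0.062,"y":0,"z":-0.0095,"spin":0},
  {"fingers":-1,"x":0.062,"y":0,"z":-0.0095,"spin":0},
])

```text
time_s: 6.95
tcp_pos: [0.7024, 0.2072, 0.1368]
eef_rot: [-179.9, -0.2, -6.7]
contact_force: [3.4, 5.3, 1.2]
gripper_width: 0.0259
gripper_force: 20.0
```

drive_tool([
  {"fingers":0.2,"x":0,"y":0,"z":0,"spin":0},
  {"fingers":1,"x":0,"y":0,"z":0,"spin":0},
  {"fingers":1,"x":0,"y":0,"z":0,"spin":0},
  {"fingers":1,"x":0,"y":0,"z":0,"spin":0},
  {"fingers":1,"x":0,"y":0,"z":-0.03,"spin":0},
  {"fingers":1,"x":0,"y":0,"z":-0.07,"spin":0},
  {"fingers":1,"x":-0.03,"y":0,"z":-0.1,"spin":0},
  {"fingers":1,"x":-0.08,"y":0,"z":-0.1,"spin":0},
  {"fingers":1,"x":-0.14,"y":0,"z":-0.1,"spin":0},
  {"fingers":1,"x":-0.14,"y":0,"z":-0.1,"spin":0},
])

```text
time_s: 8.2
tcp_pos: [0.5581, 0.2233, 0.237]
eef_rot: [-180.0, 0.0, -6.6]
contact_force: [0.9, 0.0, 0.4]
gripper_width: 0.0876
gripper_force: 0.0
```

```bash
python3 - <<'E'
from h import *
shift([.531,.2272,.032],-6.9)
from plant import cams,sensors
import cv2
s=sensors.get_state();P,Q=s["tcp_pos"],s["eef_rot"]
i=cams.capture("wrist")["pixels"][:,:,::-1]; cv2.imwrite("pics/w2.png",i)
h=i.astype(int); m=(h[...,2]>150)&(h[...,1]<90)&(h[...,0]<90); m[:, :285]=0;m[:,345:]=0
for v in range(120,280,10):
    k=np.where(m[v])[0]
    if len(k)>5: print(v,k.min(),k.max(),wat((k.min()+k.max())/2,v,.026,P,Q).round(4))
E
```

```text
t 8.2 xyz [-0.0273 -0.0006  0.2051] spin 0.0049 rot [-1.7996e+02  1.0000e-02 -6.6200e+00]
180 305 322 [0.5529 0.226  0.026 ]
190 305 323 [0.5402 0.2268 0.026 ]
200 305 323 [0.5273 0.2284 0.026 ]
210 306 323 [0.5141 0.2293 0.026 ]
220 305 323 [0.5007 0.2315 0.026 ]
230 306 323 [0.4869 0.2324 0.026 ]
240 306 323 [0.4729 0.2341 0.026 ]
250 306 323 [0.4585 0.2357 0.026 ]
260 306 323 [0.4438 0.2375 0.026 ]
```

View pics/w2.png

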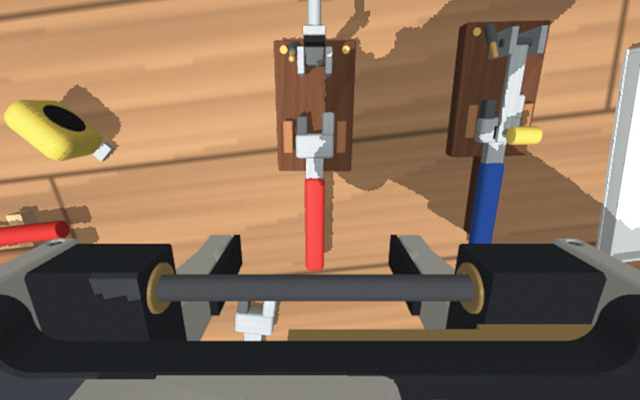

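The finger stands over beyond its hinge (314,15) and the red wrench is free: handle front at (314,178), tail at (314,270). Now I'll descend over the handle and close on it.

drive_tool([
  {"fingers":1,"x":-0.015,"y":-0.001,"z":0.05,"spin":0},
  {"fingers":1,"x":-0.029,"y":-0.001,"z":0.1,"spin":0},
  {"fingers":0.4,"x":-0.029,"y":-0.001,"z":0.14,"spin":0},
  {"fingers":0.2,"x":-0.029,"y":-0.001,"z":0.17,"spin":0},
  {"fingers":0.2,"x":-0.029,"y":-0.001,"z":0.19,"spin":0},
  {"fingers":0.2,"x":-0.029,"y":-0.001,"z":0.2,"spin":0},
  {"fingers":0.2,"x":-0.029,"y":-0.001,"z":0.206,"spin":0},
  {"fingers":0.2,"x":-0.029,"y":-0.001,"z":0.206,"spin":0},
  {"fingers":0.2,"x":-0.029,"y":-0.001,"z":0.206,"spin":0},
])

```text
time_s: 9.38
tcp_pos: [0.5333, 0.2281, 0.0308]
eef_rot: [-179.9, -0.1, -6.7]
contact_force: [0.0, -0.0, -0.1]
gripper_width: 0.0528
gripper_force: 0.0
```

drive_tool([
  {"fingers":-1,"x":0,"y":0,"z":0,"spin":0},
  {"fingers":-1,"x":0,"y":0,"z":0,"spin":0},
  {"fingers":-1,"x":0,"y":0,"z":0,"spin":0},
  {"fingers":-1,"x":0,"y":0,"z":0,"spin":0},
  {"fingers":-1,"x":0,"y":0,"z":0,"spin":0},
  {"fingers":-1,"x":0,"y":0,"z":0,"spin":0},
], newtons=30)

```text
time_s: 10.12
tcp_pos: [0.5328, 0.2278, 0.0302]
eef_rot: [180.0, -0.0, -6.7]
contact_force: [-1.2, -0.6, 2.6]
gripper_width: 0.0235
gripper_force: 30.0
```

drive_tool([
  {"fingers":-0.1,"x":0,"y":0,"z":0,"spin":0},
  {"fingers":-0.1,"x":-0.002,"y":0,"z":-0.003,"spin":0},
  {"fingers":-0.1,"x":-0.002,"y":0,"z":-0.003,"spin":0},
  {"fingers":-1,"x":-0.002,"y":0,"z":-0.003,"spin":0},
  {"fingers":-1,"x":-0.002,"y":0,"z":-0.003,"spin":0},
  {"fingers":-1,"x":-0.002,"y":0,"z":-0.003,"spin":0},
  {"fingers":-1,"x":-0.002,"y":0,"z":-0.003,"spin":0},
  {"fingers":-1,"x":-0.002,"y":0,"z":-0.003,"spin":0},
])

```text
time_s: 11.12
tcp_pos: [0.5308, 0.228, 0.033]
eef_rot: [-180.0, -0.0, -6.7]
contact_force: [-0.1, 0.0, -0.1]
gripper_width: 0.024
gripper_force: 30.0
```

drive_tool([
  {"fingers":-1,"x":0,"y":0,"z":0,"spin":0},
  {"fingers":-1,"x":0,"y":0,"z":-0.005,"spin":0},
  {"fingers":-1,"x":0,"y":0,"z":-0.012,"spin":0},
  {"fingers":-1,"x":0,"y":0,"z":-0.025,"spin":0},
  {"fingers":-1,"x":0,"y":0,"z":-0.04,"spin":0},
  {"fingers":-1,"x":0,"y":0,"z":-0.06,"spin":0},
  {"fingers":-1,"x":0,"y":0,"z":-0.08,"spin":0},
  {"fingers":-1,"x":0,"y":0,"z":-0.1,"spin":0},
  {"fingers":-1,"x":0,"y":0,"z":-0.12,"spin":0},
  {"fingers":-1,"x":0,"y":0,"z":-0.12,"spin":0},
], newtons=40)

```text
time_s: 12.38
tcp_pos: [0.5317, 0.2287, 0.1555]
eef_rot: [-179.8, -0.2, -6.7]
contact_force: [-0.4, 0.3, -3.4]
gripper_width: 0.0234
gripper_force: 40.0
```

```bash
python3 - <<'E'
from h import *
shift([.5285,-.2265,.15],1.3)
from plant import cams
import cv2
i=cams.capture("scene")["pixels"][:,:,::-1]; cv2.imwrite("pics/s2.png",i)
E
```

```text
t 12.375 xyz [0.0502 0.4525 0.0043] spin -0.1403 rot [-179.82   -0.18   -6.74]
```

View pics/s2.png

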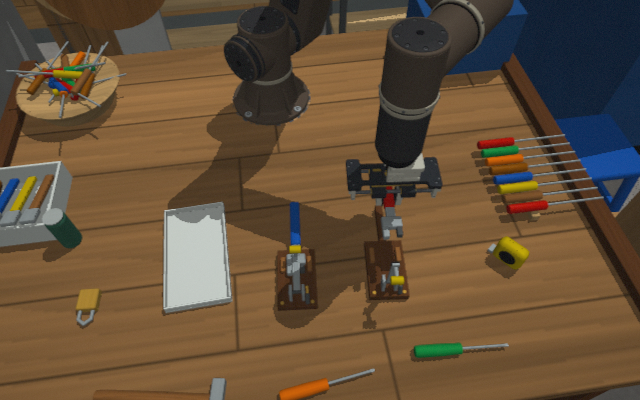

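The wrench is held level at (392,210), and its finger stands with the knob at (397,281). The blue wrench is untouched. Next I carry it to the tray.

drive_tool([
  {"fingers":-1,"x":0.002,"y":0.02,"z":0,"spin":-0.01},
  {"fingers":-1,"x":0.007,"y":0.06,"z":0,"spin":-0.02},
  {"fingers":-1,"x":0.012,"y":0.105,"z":0,"spin":-0.03},
  {"fingers":-1,"x":0.017,"y":0.15,"z":0,"spin":-0.045},
  {"fingers":-1,"x":0.022,"y":0.195,"z":0,"spin":-0.06},
  {"fingers":-1,"x":0.027,"y":0.24,"z":0,"spin":-0.075},
  {"fingers":-1,"x":0.032,"y":0.285,"z":0,"spin":-0.09},
  {"fingers":-1,"x":0.037,"y":0.33,"z":0,"spin":-0.105},
  {"fingers":-1,"x":0.042,"y":0.37,"z":0,"spin":-0.12},
  {"fingers":-1,"x":0.045,"y":0.405,"z":0,"spin":-0.13},
])

```text
time_s: 13.68
tcp_pos: [0.5265, -0.1816, 0.1521]
eef_rot: [-180.0, 0.1, 0.7]
contact_force: [0.6, -0.8, -2.7]
gripper_width: 0.0239
gripper_force: 40.0
```

drive_tool([
  {"fingers":-1,"x":0.001,"y":0.025,"z":0,"spin":-0.005},
  {"fingers":-1,"x":0.002,"y":0.04,"z":0,"spin":-0.01},
  {"fingers":-1,"x":0.002,"y":0.047,"z":0,"spin":-0.01},
  {"fingers":-1,"x":0.002,"y":0.047,"z":0,"spin":-0.01},
  {"fingers":-1,"x":0.002,"y":0.047,"z":0,"spin":-0.01},
])

```text
time_s: 14.3
tcp_pos: [0.5305, -0.2258, 0.153]
eef_rot: [-180.0, 0.0, 1.3]
contact_force: [-0.1, 0.6, -1.7]
gripper_width: 0.0237
gripper_force: 40.0
```

```bash
python3 - <<'E'
from h import *
shift([.5285,-.2265,.026],1.3)
from plant import cams,sensors
import cv2
s=sensors.get_state();print(s["tcp_pos"],s["eef_rot"],s["contact_force"])
i=cams.capture("wrist")["pixels"][:,:,::-1]; cv2.imwrite("pics/w3.png",i)
E
```

```text
t 14.3 xyz [-0.002   0.0007  0.127 ] spin 0.0002 rot [-179.99    0.      1.31]
[ 0.53045965 -0.22577765  0.15304522] [-1.79991092e+02  1.87682146e-03  1.31102094e+00] [-0.09609275  0.56702046 -1.72740575]
```

View pics/w3.png

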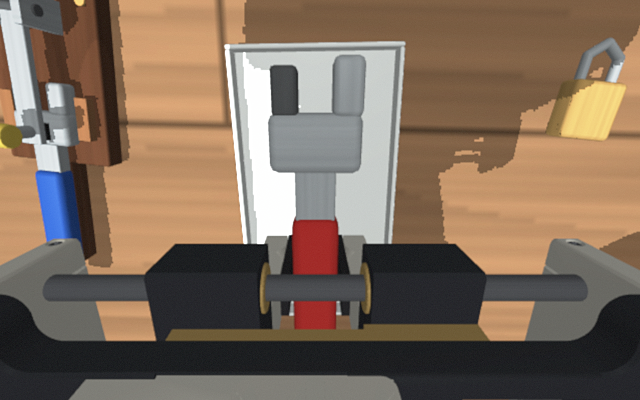

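The wrench lies centred over the tray, whose far wall runs from (228,46) to (404,43). The head is well inside it. I'll lower it gently.

drive_tool([
  {"fingers":-1,"x":0,"y":0,"z":0.02,"spin":0},
  {"fingers":-1,"x":-0.002,"y":0,"z":0.05,"spin":0},
  {"fingers":-1,"x":-0.002,"y":0,"z":0.08,"spin":0},
  {"fingers":-1,"x":-0.002,"y":0,"z":0.1,"spin":0},
  {"fingers":-1,"x":-0.002,"y":0,"z":0.112,"spin":0},
  {"fingers":-1,"x":-0.002,"y":0,"z":0.119,"spin":0},
  {"fingers":-1,"x":-0.002,"y":0,"z":0.122,"spin":0},
  {"fingers":-1,"x":-0.002,"y":0,"z":0.124,"spin":0},
  {"fingers":-1,"x":-0.002,"y":0,"z":0.125,"spin":0},
  {"fingers":-1,"x":-0.002,"y":0,"z":0.125,"spin":0},
])

```text
time_s: 15.6
tcp_pos: [0.5286, -0.2265, 0.0283]
eef_rot: [180.0, -0.0, 1.3]
contact_force: [0.3, -0.8, -2.7]
gripper_width: 0.024
gripper_force: 40.0
```

drive_tool([
  {"fingers":-1,"x":0,"y":0,"z":0.0005,"spin":0},
  {"fingers":-1,"x":0,"y":0,"z":0.001,"spin":0},
  {"fingers":-1,"x":0,"y":0,"z":0.0015,"spin":0},
  {"fingers":-1,"x":0,"y":0,"z":0.002,"spin":0},
  {"fingers":-1,"x":0,"y":0,"z":0.002,"spin":0},
])

```text
time_s: 16.23
tcp_pos: [0.5284, -0.2265, 0.026]
eef_rot: [-180.0, 0.0, 1.3]
contact_force: [0.1, 1.0, -2.6]
gripper_width: 0.0238
gripper_force: 40.0
```

Still hanging free, so I'll continue in small steps.

drive_tool([
  {"fingers":-1,"x":0,"y":0,"z":0.0005,"spin":0},
  {"fingers":-1,"x":0,"y":0,"z":0.001,"spin":0},
  {"fingers":-1,"x":0,"y":0,"z":0.001,"spin":0},
  {"fingers":-1,"x":0,"y":0,"z":0.001,"spin":0},
])

```text
time_s: 16.73
tcp_pos: [0.5285, -0.2265, 0.0251]
eef_rot: [-180.0, -0.0, 1.3]
contact_force: [-0.0, -0.0, -2.0]
gripper_width: 0.0237
gripper_force: 40.0
```

drive_tool([
  {"fingers":-1,"x":0,"y":0,"z":0.0005,"spin":0},
  {"fingers":-1,"x":0,"y":0,"z":0.001,"spin":0},
  {"fingers":-1,"x":0,"y":0,"z":0.001,"spin":0},
  {"fingers":-1,"x":0,"y":0,"z":0.001,"spin":0},
])

```text
time_s: 17.23
tcp_pos: [0.5285, -0.2265, 0.0241]
eef_rot: [180.0, 0.0, 1.3]
contact_force: [-0.3, 1.2, -2.5]
gripper_width: 0.0235
gripper_force: 40.0
```

drive_tool([
  {"fingers":-1,"x":0,"y":0,"z":0.0004,"spin":0},
  {"fingers":-1,"x":0,"y":0,"z":0.0007,"spin":0},
  {"fingers":-1,"x":0,"y":0,"z":0.0007,"spin":0},
  {"fingers":-1,"x":0,"y":0,"z":0.0007,"spin":0},
])

```text
time_s: 17.73
tcp_pos: [0.5285, -0.2265, 0.0234]
eef_rot: [-180.0, -0.0, 1.3]
contact_force: [0.1, -0.1, -2.4]
gripper_width: 0.0237
gripper_force: 40.3
```

drive_tool([
  {"fingers":-1,"x":0,"y":0,"z":0.0004,"spin":0},
  {"fingers":-1,"x":0,"y":0,"z":0.0007,"spin":0},
  {"fingers":-1,"x":0,"y":0,"z":0.0007,"spin":0},
  {"fingers":-1,"x":0,"y":0,"z":0.0007,"spin":0},
])

```text
time_s: 18.23
tcp_pos: [0.5285, -0.2265, 0.0233]
eef_rot: [180.0, -0.0, 1.3]
contact_force: [-2.8, 2.0, 6.2]
gripper_width: 0.0234
gripper_force: 44.1
```

```bash
python3 - <<'E'
from plant import cams,sensors
import cv2
s=sensors.get_state();print(s["tcp_pos"],s["contact_force"],s["moment"])
i=cams.capture("scene")["pixels"][:,:,::-1]; cv2.imwrite("pics/s3.png",cv2.resize(i[170:320,110:270],None,fx=4,fy=4,interpolation=cv2.INTER_CUBIC))
E
```

```text
[ 0.5285033  -0.22649424  0.0233402 ] [-2.79996107  1.96004001  6.19139778] [ 0.48284156  1.08522571 -0.03434147]
```

View pics/s3.png

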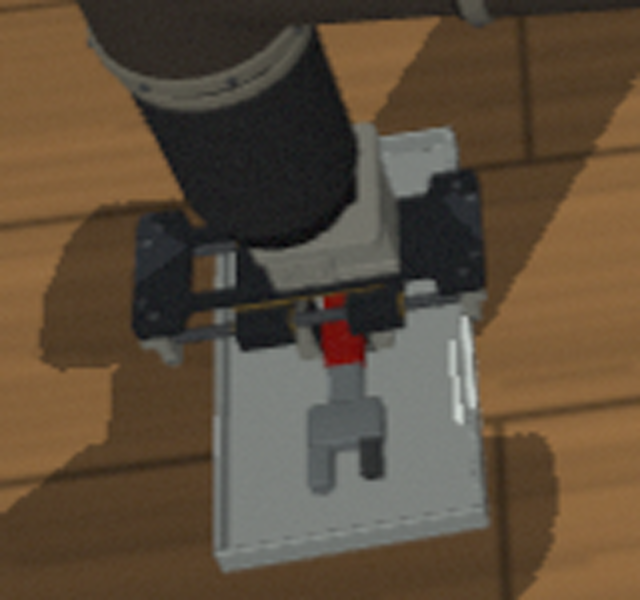

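Contact with the floor. I'll ease the grip first so the wrench settles, then open a little and rise.

drive_tool([
  {"fingers":-1,"x":0,"y":0,"z":0,"spin":0},
  {"fingers":-1,"x":0,"y":0,"z":0,"spin":0},
  {"fingers":-0.3,"x":0,"y":0,"z":0,"spin":0},
  {"fingers":-0.1,"x":0,"y":0,"z":0,"spin":0},
  {"fingers":-0.1,"x":0,"y":0,"z":0,"spin":0},
  {"fingers":-0.1,"x":0,"y":0,"z":-0.005,"spin":0},
  {"fingers":-0.1,"x":0,"y":0,"z":-0.02,"spin":0},
  {"fingers":-0.1,"x":0,"y":0,"z":-0.05,"spin":0},
  {"fingers":-0.1,"x":0,"y":0,"z":-0.1,"spin":0},
  {"fingers":-0.1,"x":0,"y":0,"z":-0.16,"spin":0},
], newtons=4)

```text
time_s: 19.52
tcp_pos: [0.5277, -0.2263, 0.1843]
eef_rot: [-180.0, 0.1, 1.3]
contact_force: [1.0, 0.1, -0.5]
gripper_width: 0.0393
gripper_force: 0.0
```

drive_tool([
  {"fingers":0,"x":-0.05,"y":0,"z":-0.02,"spin":0},
  {"fingers":0,"x":-0.1,"y":0,"z":-0.04,"spin":0},
  {"fingers":0,"x":-0.1,"y":0,"z":-0.04,"spin":0},
  {"fingers":0,"x":-0.1,"y":0,"z":-0.04,"spin":0},
])

```text
time_s: 20.02
tcp_pos: [0.4287, -0.2287, 0.2237]
eef_rot: [180.0, -0.1, 1.3]
contact_force: [0.8, 0.1, -0.0]
gripper_width: 0.044
gripper_force: 0.0
```

```bash
python3 - <<'E'
from plant import cams
import cv2
i=cams.capture("scene")["pixels"][:,:,::-1]; cv2.imwrite("pics/s4.png",cv2.resize(i[170:330,130:430],None,fx=2.6,fy=2.6,interpolation=cv2.INTER_CUBIC))
E
```

```text
(no output)
```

View pics/s4.png

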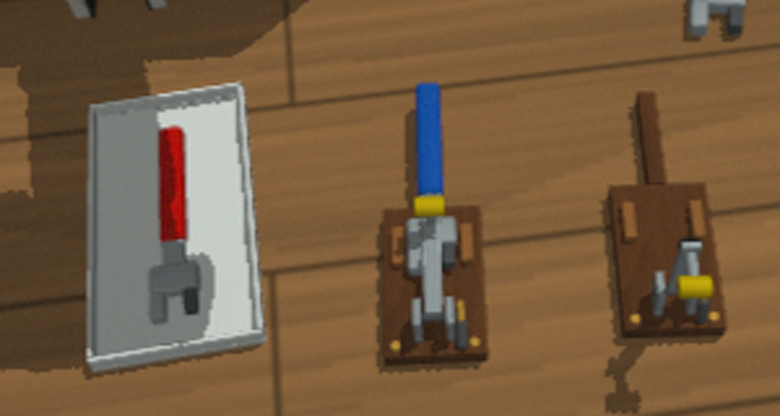

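The red wrench lies flat in the tray (crop 175,220), the red cradle is empty with its finger standing (690,287), and the blue wrench is untouched. I'll hand the job in.

```bash
python3 -c "
from plant import r
print(r.close_job())"
```

```text
the job is handed in; nothing more can be done
None
```

The red-handled wrench is lying flat in the white tray, same side up. Its hold-down finger was swung up first and left standing, the blue wrench was not touched, and the job was handed in at about 20 s on the robot's clock; the hand-in call returned no verdict.

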